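# Rock a rusted wing knob free and take out the wheel hub

## Task

The wing knob that locks the steel keeper over the bicycle hub in the blue repair stand is rusted tight. Rock the knob gently back and forth in small arcs, reversing each time it binds and never wringing the lightly locked stand round on its foot, until it breaks free, then turn it about a quarter turn counter-clockwise (seen from above) so that the keeper is well clear, and leave it there. Lift the hub out and stand it upright on the floor of the red tray, leaving the oil bottle, spanner and sprocket where they are.

Things in the scene. Friction and masses are not known exactly. Their poses are not given: they have to be found in the camera images.
- wing_knob (a joint): Angle (rad) of the rusty brown wing knob on top of the blue stand, counter-clockwise from above, about 0 at the start, end stop 1.6. Turning always takes about 0.2 N m. While seized it moves only between two hard rust stops 0.66 rad apart, each 0.09 to 0.57 from 0 (unknown beforehand). Pushing harder there does nothing: reverse instead. Four or five strokes free it.
- rust (a point): Centre of the blue housing, 48 mm above the bench, hiding four rust ledges that yield in turn: the 1st when the knob is held for 0.3 s in the last 0.06 rad before the clockwise stop, the 2nd likewise at the counter-clockwise stop, and so on alternately. After the 4th, at the counter-clockwise stop, the knob turns on past that stop to 1.6 rad.
- knob_grip (a point): Point on the vertical axis of knob and swivel, in the middle of the knob's wing, 125 mm above the bench. The wing is a flat upright plate 52 mm long along this point's x, 13 mm thick along its y, reaching 18 mm above and below the point; z up. The flat top of the blue housing (92 mm across) is 40 mm below the point.
- keeper_end (a point): Middle of the outer end of the keeper, a 7 mm thick steel bar with an arc-shaped head (70 mm outer radius about the knob's axis, 0.5 rad to either side) that turns with the knob and points along the wing's y, top 95 mm above the bench. At the start its head lies over the hub's flange; it clears the flange once the knob is beyond 0.8 rad.
- swivel (a joint): Angle (rad) of the blue stand on its round dark foot, 0 at the start, about the vertical axis of the knob. Friction holds the stand up to about 0.5 N m; more torque wrings it round. It must stay within 0.05.
- foot: The stand's fixed dark steel foot, a disc 150 mm across and 12 mm thick; origin at the centre of its underside on the bench, on the knob's axis. The hub's socket lies 87 mm along its +y.
- hub: Loose bright aluminium bicycle hub, 0.3 kg, upright; origin at the centre of its underside, z along its axis, up. From below: barrel 30 mm across, 30 mm high; flange 52 mm across, 6 mm thick; spindle 22 mm across up to 80 mm; thin end to 88 mm. At the start it stands loosely in a blue socket, its underside 50 mm above the bench.
- hub_grip (a point): Point on the hub's axis, 61 mm above its underside, in the middle of the 22 mm spindle: where to grip it.
- socket (a point): Centre of the mouth of the hub's blue socket, 34 mm wide, 24 mm deep, 74 mm above the bench; carried by the stand. The keeper, 2 mm above the hub's flange, stops the hub from being lifted until the knob is turned.
- tray: Fixed red open tray 170 mm (its x) by 140 mm (its y), 32 mm high, walls 4 mm, floor 4 mm thick; origin at the centre of its underside on the bench.
- oil_bottle: Yellow oil bottle with red cap, 52 mm across, 130 mm tall, standing; origin at the centre of its underside. Leave alone.
- spanner: Steel spanner lying on the bench, about 160 mm long along its x; origin under its middle. Leave alone.
- chainring_cog: Dark steel sprocket lying flat, 72 mm across, 14 mm high; origin at the centre of its underside. Leave alone.
There are look-alikes about, which are no part of the job. Of the things shaped like the hub, the aluminium one is meant.

How it is judged (in metres and radians):
On the way, in this order (a step that is already met when the one before it is completed fails the run):
1. the knob is free and turned counter-clockwise by at least 0.9 rad while the hub is still in its socket (value of joint wing_knob above 0.9 rad and distance of hub from where it was at the start of the episode below 0.02 m), for 0.2 s.
2. the hub is lifted out of its socket (height (world z) of hub above 0.078 m), for 0.05 s.
At the end, for the whole second after the job is handed in: The hub stands upright (within 0.15 rad) and at rest on the tray's floor, its axis inside the tray's walls (within 70 mm of its centre along x, 55 mm along y, underside less than 12 mm above the tray's underside); the knob stands at 0.9 rad or more (value of joint wing_knob above 0.9 rad and x of hub in the frame of tray between -0.07 and 0.07 m and y of hub in the frame of tray between -0.055 and 0.055 m and z of hub in the frame of tray below 0.012 m and angle between hub's own z axis and vertical below 0.15 rad and linear speed of hub below 0.02 m/s); the robot touches nothing.
It fails at once if the stand is wrung round on its foot by more than 0.05 rad (value of joint swivel above 0.05 rad or value of joint swivel below -0.05 rad).
It fails at once if the oil bottle, spanner or sprocket is moved by more than 25 mm (distance of any of oil_bottle, spanner, chainring_cog from where it was at the start of the episode above 0.025 m).
It also fails if it takes over 72 s, if anything falls off the work surface, if the arm or the gripper's body presses on something with over 40 N, if the wrist force passes 120 N, or if a joint passes its speed limit or range.

## Robot

A 6-joint arm with a two-finger parallel gripper is mounted at the origin on the work surface. World frame = base frame: x ahead of the robot, y to its left, z up, the work surface at z = 0. Lengths are in mm, angles in rad, forces in N, time in s.
With the tool pointing down it reaches from about 375 to 825 mm from the base axis. Payload 5.5 kg.
Tool frame: the origin (TCP) lies between the finger pads; the fingertips stand 25 mm ahead of it and the grasp point (between the pads) lies 6 mm ahead of it; z points along the fingers, y is the line along which they close (so a half turn about z gives the same grasp; the last joint's range is limited). The gripper opens to 85 mm and grips with 20 to 120 N. Pads are 22 mm wide; open, the fingers measure 114 mm over their backs; the gripper's body (76 mm by 85 mm) begins 54 mm behind the grasp point. The pads swing forward as they close: fully open they stand 13 mm farther back than shut.
Start: joints at [1.263, 0.314, -0.047, 1.21, 0, 1.571], TCP at [181.774, 571.798, 229.699] pointing down, gripper open.
Joint ranges: [-2.67, 2.67], [-0.69, 1.73], [-1.03, 1.25], [-2.08, 2.16], [-1.42, 1.45], [-3.14, 3.14]. Speed limits (rad/s): [2.39, 2.39, 3.01, 3.14, 3.14, 3.14].

## Interface

Orientations are given as a unit quaternion [w, x, y, z].
In Python, from plant import arm gives the robot as it stands.
- The arm moves only by the tool arm_command, never from a script. Its argument "targets" is one flat list of numbers, 7 for each row, row after row: the finger opening in mm, from 0 to 85.4, then the shift along the world's x, y, z in mm, then the turn, a rotation vector about the world's x, y, z in degrees. A call has 1 to 5 rows; each row is the pose to reach, as a shift and turn from the pose commanded when the call began; what a row does not reach only later rows make up. A row lasts 1/10 s, in which the tool goes at most 50 mm and 8.59 degrees, less where a joint would pass 70% of its speed; a pose out of reach is approached as far as the arm can. A call with a gripper value outside its range is refused whole. The fingers move at their own pace and stop on an object; the grip force is fixed at half the most. Time passes only in rows, so rows that repeat a pose let the fingers close. It gives the time, the measured TCP pose, the force, the opening and the grip force at its end, in the units of the state.
- arm.read_state(): the state, without advancing time (a new reading comes with each control period).
- arm.capture(name): name is "scene" or "top"; returns the picture (480x640x3 uint8, blue, green, red); there is no depth.
- arm.calibration(name): a dict with "mtx" (3x3 intrinsics, pixels), "R" (3x3) and "t" (3): a world point X has camera coordinates R X + t. Camera axes: x right, y down, z forward; pixel columns grow to the right and rows downward; lengths in mm; the calibration is good to about 2 mm. A picture is of the moment at which its call begins. calibration takes no time and is no camera call.
- arm.hand_in(): hands the job in; it is judged then, once.
The state is a dict: "time_s": time; "q": joint angles; "qd": joint speeds; "joint_efforts": joint torques, N m; "ee_pos": TCP position; "ee_rot": TCP orientation; "contact_force": force on the tool from outside, world axes, zero at the start; "moment": the same for the moment, N m; "opening": opening from 0.0 (shut) to 1.0 (fully open); "gripper_force": force on a finger pad.
Only numpy, scipy, OpenCV 4.12 (cv2) and the standard library are available. Lean on these libraries where they do the work, as an engineer would, in place of code of your own. Each camera call takes 0.05 s, during which the arm holds its last target. There are 200 camera calls.

## Working session

There is one attempt and no reset: what is moved stays moved. The work goes in short steps, Python scripts to look and compute and a tool call to move; the robot and the scene stay as the last step left them, time stands still between calls to the robot, and variables do not carry over. Pictures are saved under pics/ and viewed, at most 10 in all, crops included, and the job is handed in when it is done.

Besides the shell and the picture viewer there is one more tool, called after ">>>" by a JSON object that holds its "method" and its "body". arm_command: Moves the arm, as the interface text tells. Its arguments: {"type":"object","properties":{"targets":{"type":"array","items":{"type":"number"}}},"required":["targets"]}

```bash
mkdir -p pics
python3 - <<'E'
from plant import arm
import cv2
for n in("scene","top"):
    cv2.imwrite(f"pics/{n}0.png",arm.capture(n))
    c=arm.calibration(n);print(n,c)
print(arm.read_state())
E
```

```text
scene {'mtx': array([[531.72721393,   0.        , 331.83111096],
       [  0.        , 531.72721393, 231.60933612],
       [  0.        ,   0.        ,   1.        ]]), 'R': array([[-0.84806627,  0.52988089,  0.00313764],
       [ 0.42055289,  0.67666716, -0.60436481],
       [-0.3223645 , -0.51122186, -0.79670153]]), 't': array([ 479.25024663, -159.8585857 , 1337.40426032])}
top {'mtx': array([[529.02940226,   0.        , 321.72258623],
       [  0.        , 529.02940226, 236.30902278],
       [  0.        ,   0.        ,   1.        ]]), 'R': array([[ 3.20268224e-04, -9.99948408e-01,  1.01528183e-02],
       [-9.97525346e-01, -1.03327408e-03, -7.03001945e-02],
       [ 7.03070581e-02, -1.01051787e-02, -9.97474212e-01]]), 't': array([ -35.16435636,  554.63259004, 1354.04693666])}
{'time_s': 0.1, 'q': array([ 1.26300295e+00,  3.14168149e-01, -4.79625610e-02,  1.21021944e+00,
       -3.90019956e-05,  1.57076955e+00]), 'qd': array([ 0.0005276 , -0.00189193,  0.00098419,  0.00074412,  0.00018526,
        0.00041032]), 'joint_efforts': array([ 2.04023534e-03, -5.40766776e+01,  3.40541625e+01,  1.11446413e-02,
        1.15335984e-04, -1.17591492e-05]), 'ee_pos': array([181.62746958, 571.29929978, 228.92034357]), 'ee_rot': array([-9.98325824e-05,  1.53276629e-01,  9.88183015e-01, -7.70717843e-04]), 'contact_force': array([-0.28494581,  0.28069824,  0.11420111]), 'moment': array([-0.0212274 ,  0.00073277, -0.02965292]), 'gripper_force': 0.0, 'opening': 0.9979871540978374}
```

View pics/top0.png

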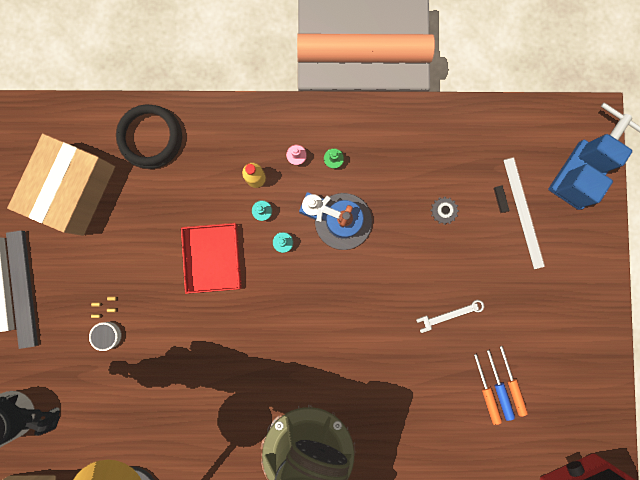

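View pics/scene0.png

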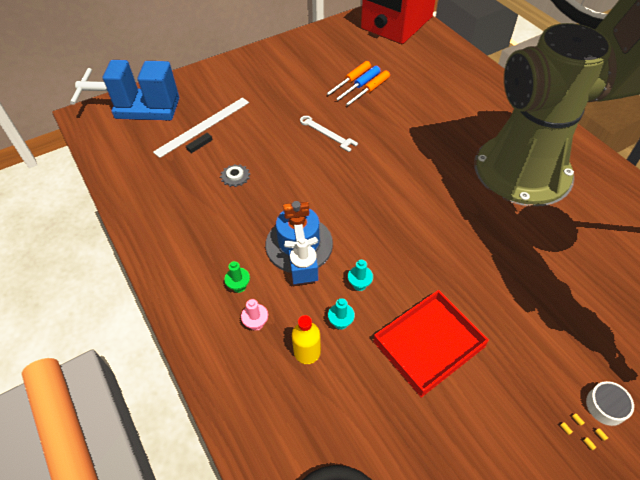

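The wing knob is at about top (346,215) and scene (297,212). Hub-shaped things in the top picture:
- aluminium at (312,204), in the blue socket
- pink at (297,155)
- green at (334,158)
- teal at (262,210) and (283,242)

The bright aluminium one in the stand fits the description. I'll confirm it in one enlarged crop.

Run:
```python
import cv2,numpy as np
a=cv2.imread("pics/top0.png")[180:260,290:390];b=cv2.imread("pics/scene0.png")[190:300,250:350]
a=cv2.resize(a,(500,400),interpolation=cv2.INTER_CUBIC)  #x5
b=cv2.resize(b,None,fx=3,fy=3.636,interpolation=cv2.INTER_CUBIC)
cv2.imwrite("pics/crop.png",np.hstack([a,b]))
```

```text
(no output)
```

View pics/crop.png

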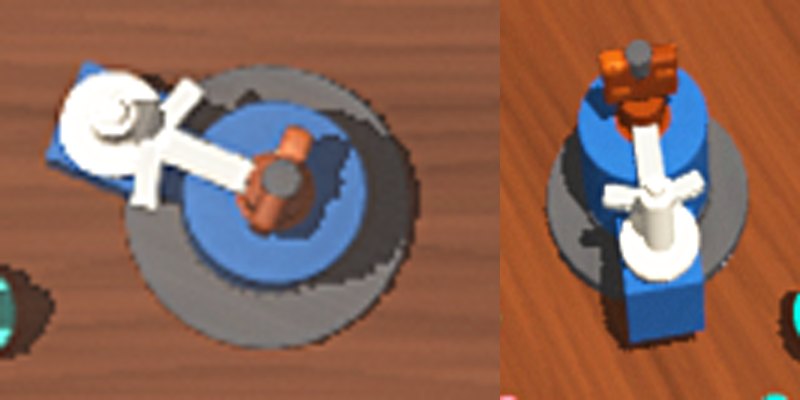

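The crop confirms it: the bright aluminium hub stands in the blue socket with the keeper head over its flange. The wing runs from crop (300,135) to (262,220). Next I work out positions.

```bash
cat > h.py <<'E'
from plant import arm
import numpy as np
C={n:arm.calibration(n) for n in("scene","top")}
def back(n,u,v,z):
    c=C[n];d=c["R"].T@np.linalg.solve(c["mtx"],[u,v,1]);o=-c["R"].T@c["t"]
    return (o+d*(z-o[2])/d[2])
E
python3 - <<'E'
from h import *
import cv2
a=lambda u,v:(290+u/5-.4,180+v/5-.4)
b=lambda u,v:(250+(u-500)/3-.33,190+v/3.636-.36)
def show(k,n,p,z):print(k,n,back(n,*p,z)[:2].round(1))
show("foot","top",a(272,207),12);show("foot","scene",b(647,213),12)
show("house","top",a(275,193),85);show("house","scene",b(643,118),85)
show("stub","top",a(282,178),148);show("stub","scene",b(638,48),148)
show("flange","top",a(110,122),86);show("flange","scene",b(660,240),86)
show("tip","top",a(116,107),138);show("tip","scene",b(658,183),138)
p,q=back("top",*a(262,222),143),back("top",*a(299,136),143)
print("wing",p.round(1),q.round(1),np.degrees(np.arctan2(*(q-p)[1::-1])),np.linalg.norm(q-p))
for n in C:
    im=cv2.imread(f"pics/{n}0.png");h=cv2.cvtColor(im,cv2.COLOR_BGR2HSV)
    # blue stand & grey foot
    lo=[(100,120,60),(125,255,255)]
    m=cv2.inRange(h,*map(np.array,lo));k,l,s,c=cv2.connectedComponentsWithStats(m)
    red=cv2.inRange(h,(0,220,100),(3,255,255));k,l,s,c=cv2.connectedComponentsWithStats(red)
    for i in [i for i in range(1,k) if s[i,4]>1500]:
        cn=cv2.findContours((l==i).astype('u1'),0,1)[0][0];hull=cv2.convexHull(cn)
        ap=cv2.approxPolyN(hull,4)[0] if hasattr(cv2,'approxPolyN') else cv2.boxPoints(cv2.minAreaRect(cn))
        print(n,"tray",s[i],[back(n,*map(float,x),32)[:2].round().tolist() for x in ap])
E
```

```text
foot top [595.4 -93.2]
foot scene [604.6 -74.7]
house top [595.1 -90.9]
house scene [596.2 -88.1]
stub top [595.6 -90.8]
stub scene [596.6 -88.1]
flange top [630.3  -9. ]
flange scene [629.6  -6.8]
tip top [630.7 -12.3]
tip scene [628.4  -7.2]
wing [575.2 -81.5 143. ] [616.3 -99.2 143. ] -23.306022229361105 44.66224785340187
scene tray [ 361    0   74   44 1958] [[-311.0, -672.0], [-30.0, -553.0], [27.0, -695.0], [-69.0, -821.0]]
scene tray [ 374  290  114  107 5071] [[410.0, 322.0], [588.0, 337.0], [600.0, 191.0], [422.0, 176.0]]
```

>>> {"method": "arm_command", "body": {"targets": [50, 26, -41.4, 0, 0, 0, -2, 50, 52, -82.8, 0, 0, 0, -4, 50, 78, -124.2, 0, 0, 0, -5.5, 50, 104, -165.6, 0, 0, 0, -5.5, 50, 130, -207, 0, 0, 0, -5.5]}}

```text
time_s: 0.6
ee_pos: [312.2, 362.9, 229.4]
ee_rot: [-0.0, 0.2, 0.98, -0.0]
contact_force: [1.0, -0.1, 1.5]
opening: 0.585
gripper_force: 0.0
```

>>> {"method": "arm_command", "body": {"targets": [50, 26, -41.4, 0, 0, 0, 0, 50, 52, -82.8, 0, 0, 0, 0, 50, 78, -124.2, 0, 0, 0, 0, 50, 104, -165.6, 0, 0, 0, 0, 50, 130, -207, 0, 0, 0, 0]}}

```text
time_s: 1.1
ee_pos: [442.3, 155.9, 229.6]
ee_rot: [-0.0, 0.2, 0.98, 0.0]
contact_force: [0.3, 0.5, 0.2]
opening: 0.588
gripper_force: 0.0
```

>>> {"method": "arm_command", "body": {"targets": [50, 26, -41.4, 0, 0, 0, 0, 50, 52, -82.8, 0, 0, 0, 0, 50, 78, -124.2, 0, 0, 0, 0, 50, 104, -165.6, 0, 0, 0, 0, 50, 130, -207, 0, 0, 0, 0]}}

```text
time_s: 1.6
ee_pos: [572.3, -51.1, 229.3]
ee_rot: [-0.0, 0.201, 0.98, 0.0]
contact_force: [1.0, 1.0, 0.7]
opening: 0.589
gripper_force: 0.0
```

>>> {"method": "arm_command", "body": {"targets": [40, 24.2, -40.8, 0, 0, 0, 0, 40, 24.2, -40.8, 0, 0, 0, 0, 40, 24.2, -40.8, -20, 0, 0, 0, 40, 24.2, -40.8, -40, 0, 0, 0, 40, 24.2, -40.8, -40, 0, 0, 0]}}

```text
time_s: 2.1
ee_pos: [593.5, -89.4, 186.5]
ee_rot: [-0.003, 0.201, 0.98, -0.0]
contact_force: [-1.0, 0.5, -0.3]
opening: 0.469
gripper_force: 0.0
```

>>> {"method": "arm_command", "body": {"targets": [40, 0, 0, -20, 0, 0, 0, 40, 0, 0, -40, 0, 0, 0, 40, 0, 0, -58, 0, 0, 0, 40, 0, 0, -58, 0, 0, 0, 40, 0, 0, -58, 0, 0, 0]}}

```text
time_s: 2.6
ee_pos: [596.0, -89.7, 132.5]
ee_rot: [-0.0, 0.2, 0.98, 0.0]
contact_force: [-0.2, -0.3, 0.6]
opening: 0.47
gripper_force: 0.0
```

Run:
```python
from h import *
import cv2
a=arm.capture("top")[180:260,290:390];b=arm.capture("scene")[170:300,240:350]
cv2.imwrite("pics/c2.png",np.hstack([cv2.resize(a,(375,300)),cv2.resize(b,(254,300))]) if 0 else np.hstack([cv2.resize(a,(450,400),interpolation=2),cv2.resize(b,(340,400),interpolation=2)]))
s=arm.read_state();print(s["ee_pos"],s["ee_rot"],s["moment"],s["contact_force"],s["q"])
```

```text
[596.86071078 -89.91867457 133.29515461] [1.00132826e-03 2.00390054e-01 9.79715683e-01 6.84069257e-05] [-0.02652415 -0.05484363 -0.03147534] [-0.28286791 -0.32086741  0.61964723] [-1.49545910e-01  3.71459166e-01 -1.90805142e-01  1.00652495e+00
  3.21157510e-05  2.53966397e-01]
```

View pics/c2.png

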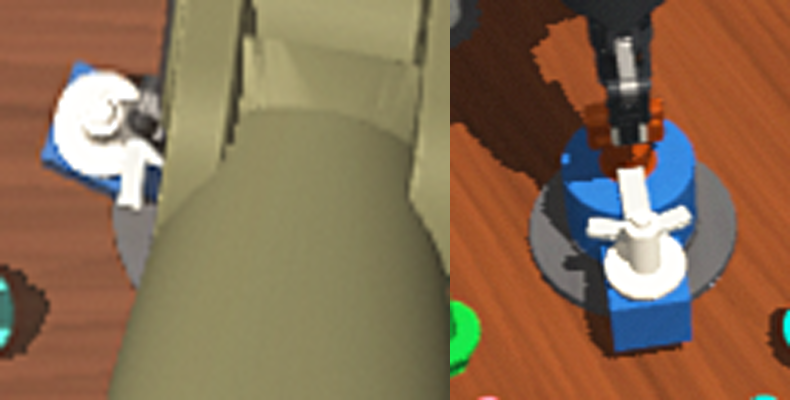

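The fingers straddle the wing, with the near finger in front of the wing's middle at crop (628,130) and clear of the keeper. I close now.

>>> {"method": "arm_command", "body": {"targets": [25, 0, 0, 0, 0, 0, 0, 16, 0, 0, 0, 0, 0, 0, 8, 0, 0, 0, 0, 0, 0, 8, 0, 0, 0, 0, 0, 0, 8, 0, 0, 0, 0, 0, 0]}}

```text
time_s: 3.2
ee_pos: [596.2, -90.8, 132.8]
ee_rot: [0.001, 0.201, 0.98, -0.001]
contact_force: [-2.3, -2.4, 6.2]
opening: 0.127
gripper_force: 59.1
```

```bash
cat > st.py <<'E'
from h import *
s=arm.read_state();w,x,y,z=s["ee_rot"]
yaw=np.degrees(2*np.arctan2(y,x))-90
print(round(s["time_s"],2),s["ee_pos"].round(1),"yaw",round(yaw,2),"F",s["contact_force"].round(1),"M",s["moment"].round(3),"op",round(s["opening"],3),"gf",round(float(s["gripper_force"]),1),"q6",round(s["q"][5],3),s["joint_efforts"][[0,5]].round(2))
E
python3 st.py
```

```text
3.2 [596.2 -90.8 132.8] yaw 66.85 F [-2.3 -2.4  6.2] M [-0.542  0.471  0.203] op 0.127 gf 59.1 q6 0.254 [1.42 0.17]
```

>>> {"method": "arm_command", "body": {"targets": [8, 0, 0, 0, 0, 0, -1, 8, 0, 0, 0, 0, 0, -2, 8, 0, 0, 0, 0, 0, -3, 8, 0, 0, 0, 0, 0, -4, 8, 0, 0, 0, 0, 0, -4]}}

```text
time_s: 3.7
ee_pos: [596.2, -90.8, 132.8]
ee_rot: [0.001, 0.235, 0.972, -0.001]
contact_force: [-2.4, -2.1, 6.0]
opening: 0.124
gripper_force: 59.1
```

```bash
python3 st.py
```

```text
3.7 [596.2 -90.8 132.8] yaw 62.84 F [-2.4 -2.1  6. ] M [-0.46   0.476  0.226] op 0.124 gf 59.1 q6 0.324 [1.31 0.31]
```

>>> {"method": "arm_command", "body": {"targets": [8, 0, 0, 0, 0, 0, -0.7, 8, 0, 0, 0, 0, 0, -1.4, 8, 0, 0, 0, 0, 0, -2, 8, 0, 0, 0, 0, 0, -2]}}

```text
time_s: 4.1
ee_pos: [596.2, -90.8, 132.8]
ee_rot: [0.001, 0.252, 0.968, -0.001]
contact_force: [-1.7, -2.5, 5.6]
opening: 0.125
gripper_force: 59.1
```

```bash
python3 st.py
```

```text
4.1 [596.2 -90.8 132.8] yaw 60.85 F [-1.7 -2.5  5.6] M [-0.536  0.474  0.229] op 0.125 gf 59.1 q6 0.358 [1.28 0.3 ]
```

>>> {"method": "arm_command", "body": {"targets": [8, 0, 0, 0, 0, 0, -0.7, 8, 0, 0, 0, 0, 0, -1.4, 8, 0, 0, 0, 0, 0, -2, 8, 0, 0, 0, 0, 0, -2]}}

```text
time_s: 4.5
ee_pos: [596.2, -90.8, 132.8]
ee_rot: [0.001, 0.268, 0.963, -0.001]
contact_force: [-1.6, -1.9, 4.5]
opening: 0.13
gripper_force: 59.1
```

```bash
python3 st.py
```

```text
4.5 [596.2 -90.8 132.8] yaw 58.85 F [-1.6 -1.9  4.5] M [-0.477  0.465  0.246] op 0.13 gf 59.1 q6 0.393 [1.25 0.3 ]
```

>>> {"method": "arm_command", "body": {"targets": [8, 0, 0, 0, 0, 0, -0.5, 8, 0, 0, 0, 0, 0, -1, 8, 0, 0, 0, 0, 0, -1]}}

```text
time_s: 4.8
ee_pos: [596.3, -90.8, 132.8]
ee_rot: [0.001, 0.277, 0.961, -0.001]
contact_force: [-2.0, -1.6, 6.1]
opening: 0.127
gripper_force: 59.1
```

```bash
python3 st.py
```

```text
4.8 [596.3 -90.8 132.8] yaw 57.86 F [-2.  -1.6  6.1] M [-0.42   0.45   0.269] op 0.127 gf 59.1 q6 0.411 [1.22 0.28]
```

>>> {"method": "arm_command", "body": {"targets": [8, 0, 0, 0, 0, 0, -0.7, 8, 0, 0, 0, 0, 0, -1.4, 8, 0, 0, 0, 0, 0, -2, 8, 0, 0, 0, 0, 0, -2]}}

```text
time_s: 5.2
ee_pos: [596.3, -90.8, 132.8]
ee_rot: [0.001, 0.294, 0.956, -0.001]
contact_force: [-2.0, -2.0, 6.2]
opening: 0.128
gripper_force: 59.1
```

```bash
python3 st.py
```

```text
5.2 [596.3 -90.8 132.8] yaw 55.85 F [-2.  -2.   6.2] M [-0.496  0.481  0.218] op 0.128 gf 59.1 q6 0.446 [1.19 0.29]
```

>>> {"method": "arm_command", "body": {"targets": [8, 0, 0, 0, 0, 0, -0.7, 8, 0, 0, 0, 0, 0, -1.4, 8, 0, 0, 0, 0, 0, -2, 8, 0, 0, 0, 0, 0, -2]}}

```text
time_s: 5.6
ee_pos: [596.3, -90.7, 132.8]
ee_rot: [0.001, 0.31, 0.951, -0.001]
contact_force: [-2.1, -1.9, 5.8]
opening: 0.127
gripper_force: 59.1
```

```bash
python3 st.py
```

```text
5.6 [596.3 -90.7 132.8] yaw 53.86 F [-2.1 -1.9  5.8] M [-0.413  0.375  0.204] op 0.127 gf 59.1 q6 0.481 [1.16 0.3 ]
```

>>> {"method": "arm_command", "body": {"targets": [8, 0, 0, 0, 0, 0, -0.7, 8, 0, 0, 0, 0, 0, -1.4, 8, 0, 0, 0, 0, 0, -2, 8, 0, 0, 0, 0, 0, -2]}}

```text
time_s: 6.0
ee_pos: [596.2, -90.7, 132.8]
ee_rot: [0.001, 0.327, 0.945, -0.001]
contact_force: [-2.4, -1.3, 6.1]
opening: 0.124
gripper_force: 59.1
```

```bash
python3 st.py
```

```text
6.0 [596.2 -90.7 132.8] yaw 51.86 F [-2.4 -1.3  6.1] M [-0.512  0.433  0.225] op 0.124 gf 59.1 q6 0.515 [1.13 0.3 ]
```

>>> {"method": "arm_command", "body": {"targets": [8, 0, 0, 0, 0, 0, -0.7, 8, 0, 0, 0, 0, 0, -1.4, 8, 0, 0, 0, 0, 0, -2, 8, 0, 0, 0, 0, 0, -2]}}

```text
time_s: 6.4
ee_pos: [596.3, -90.7, 132.8]
ee_rot: [0.001, 0.343, 0.939, -0.0]
contact_force: [-1.8, -2.4, 5.6]
opening: 0.125
gripper_force: 59.0
```

```bash
python3 st.py
```

```text
6.4 [596.3 -90.7 132.8] yaw 49.84 F [-1.8 -2.4  5.6] M [-0.41   0.431  0.048] op 0.125 gf 59.0 q6 0.551 [1.14 0.13]
```

>>> {"method": "arm_command", "body": {"targets": [8, 0, 0, 0, 0, 0, -0.5, 8, 0, 0, 0, 0, 0, -1, 8, 0, 0, 0, 0, 0, -1]}}

```text
time_s: 6.7
ee_pos: [596.3, -90.7, 132.8]
ee_rot: [0.001, 0.351, 0.936, -0.0]
contact_force: [-1.6, -1.5, 5.7]
opening: 0.124
gripper_force: 59.0
```

```bash
python3 st.py
```

```text
6.7 [596.3 -90.7 132.8] yaw 48.85 F [-1.6 -1.5  5.7] M [-0.415  0.412  0.15 ] op 0.124 gf 59.0 q6 0.568 [1.12 0.18]
```

>>> {"method": "arm_command", "body": {"targets": [8, 0, 0, 0, 0, 0, -0.5, 8, 0, 0, 0, 0, 0, -1, 8, 0, 0, 0, 0, 0, -1]}}

```text
time_s: 7.0
ee_pos: [596.3, -90.7, 132.8]
ee_rot: [0.001, 0.36, 0.933, -0.0]
contact_force: [-1.1, -2.5, 5.2]
opening: 0.127
gripper_force: 59.0
```

```bash
python3 st.py
```

```text
7.0 [596.3 -90.7 132.8] yaw 47.84 F [-1.1 -2.5  5.2] M [-0.392  0.382  0.068] op 0.127 gf 59.0 q6 0.586 [1.1  0.11]
```

```bash
python3 - <<'E'
from h import *
import cv2
b=arm.capture("scene")[180:290,240:350]
cv2.imwrite("pics/c3.png",cv2.resize(b,(600,600),interpolation=2))
E
python3 st.py
```

```text
7.05 [596.3 -90.7 132.8] yaw 47.85 F [-1.8 -1.9  4.7] M [-0.399  0.435  0.059] op 0.127 gf 59.0 q6 0.585 [1.1  0.06]
```

View pics/c3.png

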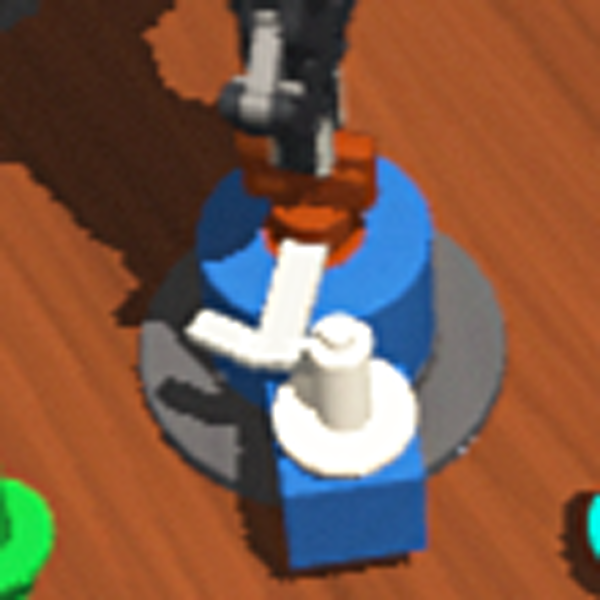

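The keeper and wing have turned clockwise together (keeper head at crop (245,340)) while the blue stand hasn't moved. The pads hold the wing. I continue clockwise.

>>> {"method": "arm_command", "body": {"targets": [8, 0, 0, 0, 0, 0, -0.5, 8, 0, 0, 0, 0, 0, -1, 8, 0, 0, 0, 0, 0, -1.5, 8, 0, 0, 0, 0, 0, -1.5]}}

```text
time_s: 7.45
ee_pos: [596.3, -90.7, 132.9]
ee_rot: [0.001, 0.372, 0.928, -0.0]
contact_force: [-2.2, -1.4, 5.6]
opening: 0.13
gripper_force: 59.0
```

```bash
python3 st.py
```

```text
7.45 [596.3 -90.7 132.9] yaw 46.36 F [-2.2 -1.4  5.6] M [-0.424  0.444  0.164] op 0.13 gf 59.0 q6 0.611 [1.07 0.25]
```

>>> {"method": "arm_command", "body": {"targets": [8, 0, 0, 0, 0, 0, -0.5, 8, 0, 0, 0, 0, 0, -1, 8, 0, 0, 0, 0, 0, -1.5, 8, 0, 0, 0, 0, 0, -1.5]}}

```text
time_s: 7.85
ee_pos: [596.3, -90.6, 132.8]
ee_rot: [0.001, 0.384, 0.923, -0.0]
contact_force: [-1.8, -1.6, 4.9]
opening: 0.129
gripper_force: 59.1
```

```bash
python3 st.py
```

```text
7.85 [596.3 -90.6 132.8] yaw 44.87 F [-1.8 -1.6  4.9] M [-0.414  0.375  0.275] op 0.129 gf 59.1 q6 0.638 [1.02 0.29]
```

>>> {"method": "arm_command", "body": {"targets": [8, 0, 0, 0, 0, 0, -0.5, 8, 0, 0, 0, 0, 0, -1, 8, 0, 0, 0, 0, 0, -1.5, 8, 0, 0, 0, 0, 0, -1.5]}}

```text
time_s: 8.25
ee_pos: [596.3, -90.7, 132.8]
ee_rot: [0.001, 0.396, 0.918, -0.0]
contact_force: [-2.2, -1.1, 5.7]
opening: 0.125
gripper_force: 59.1
```

```bash
python3 st.py
```

```text
8.25 [596.3 -90.7 132.8] yaw 43.36 F [-2.2 -1.1  5.7] M [-0.357  0.377  0.255] op 0.125 gf 59.1 q6 0.664 [1.   0.29]
```

>>> {"method": "arm_command", "body": {"targets": [8, 0, 0, 0, 0, 0, -0.5, 8, 0, 0, 0, 0, 0, -1, 8, 0, 0, 0, 0, 0, -1.5, 8, 0, 0, 0, 0, 0, -1.5]}}

```text
time_s: 8.65
ee_pos: [596.4, -90.7, 132.8]
ee_rot: [0.001, 0.408, 0.913, -0.0]
contact_force: [-1.0, -1.5, 5.4]
opening: 0.13
gripper_force: 59.1
```

```bash
python3 st.py
```

```text
8.65 [596.4 -90.7 132.8] yaw 41.86 F [-1.  -1.5  5.4] M [-0.385  0.466  0.263] op 0.13 gf 59.1 q6 0.69 [0.99 0.3 ]
```

>>> {"method": "arm_command", "body": {"targets": [8, 0, 0, 0, 0, 0, -0.5, 8, 0, 0, 0, 0, 0, -1, 8, 0, 0, 0, 0, 0, -1.5, 8, 0, 0, 0, 0, 0, -1.5]}}

```text
time_s: 9.05
ee_pos: [596.4, -90.7, 132.8]
ee_rot: [0.001, 0.42, 0.908, -0.0]
contact_force: [-2.1, -1.8, 4.6]
opening: 0.129
gripper_force: 59.1
```

```bash
python3 st.py
```

```text
9.05 [596.4 -90.7 132.8] yaw 40.37 F [-2.1 -1.8  4.6] M [-0.35   0.417  0.327] op 0.129 gf 59.1 q6 0.716 [0.94 0.4 ]
```

>>> {"method": "arm_command", "body": {"targets": [8, 0, 0, 0, 0, 0, -0.3, 8, 0, 0, 0, 0, 0, -0.3, 8, 0, 0, 0, 0, 0, -0.3]}}

```text
time_s: 9.35
ee_pos: [596.3, -90.7, 132.8]
ee_rot: [0.001, 0.422, 0.907, -0.0]
contact_force: [-1.2, -2.4, 5.6]
opening: 0.127
gripper_force: 59.2
```

```bash
python3 st.py
```

```text
9.35 [596.3 -90.7 132.8] yaw 40.09 F [-1.2 -2.4  5.6] M [-0.423  0.364  0.365] op 0.127 gf 59.2 q6 0.721 [0.92 0.38]
```

>>> {"method": "arm_command", "body": {"targets": [8, 0, 0, 0, 0, 0, -0.4, 8, 0, 0, 0, 0, 0, -0.4, 8, 0, 0, 0, 0, 0, -0.4]}}

```text
time_s: 9.65
ee_pos: [596.3, -90.7, 132.8]
ee_rot: [0.001, 0.425, 0.905, -0.0]
contact_force: [-2.3, -2.4, 6.0]
opening: 0.131
gripper_force: 59.2
```

```bash
python3 st.py
```

```text
9.65 [596.3 -90.7 132.8] yaw 39.69 F [-2.3 -2.4  6. ] M [-0.425  0.399  0.455] op 0.131 gf 59.2 q6 0.728 [0.9  0.43]
```

>>> {"method": "arm_command", "body": {"targets": [8, 0, 0, 0, 0, 0, 3, 8, 0, 0, 0, 0, 0, 7, 8, 0, 0, 0, 0, 0, 11, 8, 0, 0, 0, 0, 0, 15, 8, 0, 0, 0, 0, 0, 19]}}

```text
time_s: 10.15
ee_pos: [596.3, -90.7, 132.8]
ee_rot: [0.001, 0.269, 0.963, -0.001]
contact_force: [-2.1, -1.6, 5.3]
opening: 0.127
gripper_force: 59.1
```

>>> {"method": "arm_command", "body": {"targets": [8, 0, 0, 0, 0, 0, 4, 8, 0, 0, 0, 0, 0, 8, 8, 0, 0, 0, 0, 0, 12, 8, 0, 0, 0, 0, 0, 15, 8, 0, 0, 0, 0, 0, 17]}}

```text
time_s: 10.65
ee_pos: [596.2, -90.9, 132.8]
ee_rot: [0.001, 0.124, 0.992, -0.001]
contact_force: [-2.2, -2.5, 5.7]
opening: 0.128
gripper_force: 59.2
```

```bash
python3 st.py
```

```text
10.65 [596.2 -90.9 132.8] yaw 75.71 F [-2.2 -2.5  5.7] M [-0.548  0.493 -0.291] op 0.128 gf 59.2 q6 0.099 [1.81 0.05]
```

>>> {"method": "arm_command", "body": {"targets": [8, 0, 0, 0, 0, 0, 1.5, 8, 0, 0, 0, 0, 0, 3, 8, 0, 0, 0, 0, 0, 3]}}

```text
time_s: 10.95
ee_pos: [596.2, -91.0, 132.8]
ee_rot: [0.001, 0.099, 0.995, -0.001]
contact_force: [-3.3, -2.4, 6.7]
opening: 0.125
gripper_force: 59.2
```

```bash
python3 st.py
```

```text
10.95 [596.2 -91.  132.8] yaw 78.63 F [-3.3 -2.4  6.7] M [-0.507  0.474 -0.163] op 0.125 gf 59.2 q6 0.048 [ 1.85 -0.34]
```

>>> {"method": "arm_command", "body": {"targets": [8, 0, 0, 0, 0, 0, 0.7, 8, 0, 0, 0, 0, 0, 0.7, 8, 0, 0, 0, 0, 0, 0.7]}}

```text
time_s: 11.25
ee_pos: [596.2, -90.9, 132.9]
ee_rot: [0.001, 0.093, 0.996, -0.001]
contact_force: [-2.9, -2.9, 5.3]
opening: 0.129
gripper_force: 59.2
```

```bash
python3 st.py
```

```text
11.25 [596.2 -90.9 132.9] yaw 79.3 F [-2.9 -2.9  5.3] M [-0.56   0.487 -0.241] op 0.129 gf 59.2 q6 0.036 [ 1.85 -0.24]
```

>>> {"method": "arm_command", "body": {"targets": [8, 0, 0, 0, 0, 0, 0.8, 8, 0, 0, 0, 0, 0, 0.8, 8, 0, 0, 0, 0, 0, 0.8]}}

```text
time_s: 11.55
ee_pos: [596.2, -91.0, 132.8]
ee_rot: [0.001, 0.086, 0.996, -0.001]
contact_force: [-2.5, -2.2, 5.4]
opening: 0.126
gripper_force: 59.2
```

```bash
python3 st.py
```

```text
11.55 [596.2 -91.  132.8] yaw 80.1 F [-2.5 -2.2  5.4] M [-0.52   0.495 -0.219] op 0.126 gf 59.2 q6 0.022 [ 1.88 -0.23]
```

>>> {"method": "arm_command", "body": {"targets": [8, 0, 0, 0, 0, 0, 0.8, 8, 0, 0, 0, 0, 0, 0.8, 8, 0, 0, 0, 0, 0, 0.8]}}

```text
time_s: 11.85
ee_pos: [596.2, -91.0, 132.8]
ee_rot: [0.001, 0.079, 0.997, -0.001]
contact_force: [-2.1, -2.8, 6.1]
opening: 0.129
gripper_force: 59.2
```

```bash
python3 st.py
```

```text
11.85 [596.2 -91.  132.8] yaw 80.9 F [-2.1 -2.8  6.1] M [-0.53   0.445 -0.217] op 0.129 gf 59.2 q6 0.008 [ 1.9  -0.23]
```

>>> {"method": "arm_command", "body": {"targets": [8, 0, 0, 0, 0, 0, 0.8, 8, 0, 0, 0, 0, 0, 0.8, 8, 0, 0, 0, 0, 0, 0.8]}}

```text
time_s: 12.15
ee_pos: [596.2, -91.0, 132.8]
ee_rot: [0.001, 0.072, 0.997, -0.001]
contact_force: [-1.5, -2.6, 6.1]
opening: 0.127
gripper_force: 59.2
```

```bash
python3 st.py
```

```text
12.15 [596.2 -91.  132.8] yaw 81.7 F [-1.5 -2.6  6.1] M [-0.509  0.47  -0.254] op 0.127 gf 59.2 q6 -0.006 [ 1.91 -0.23]
```

>>> {"method": "arm_command", "body": {"targets": [8, 0, 0, 0, 0, 0, 0.8, 8, 0, 0, 0, 0, 0, 0.8, 8, 0, 0, 0, 0, 0, 0.8]}}

```text
time_s: 12.45
ee_pos: [596.2, -91.0, 132.8]
ee_rot: [0.001, 0.065, 0.998, -0.001]
contact_force: [-1.6, -2.2, 5.5]
opening: 0.127
gripper_force: 59.3
```

```bash
python3 st.py
```

```text
12.45 [596.2 -91.  132.8] yaw 82.49 F [-1.6 -2.2  5.5] M [-0.498  0.486 -0.319] op 0.127 gf 59.3 q6 -0.019 [ 1.93 -0.3 ]
```

>>> {"method": "arm_command", "body": {"targets": [8, 0, 0, 0, 0, 0, -4, 8, 0, 0, 0, 0, 0, -8, 8, 0, 0, 0, 0, 0, -12, 8, 0, 0, 0, 0, 0, -16, 8, 0, 0, 0, 0, 0, -20]}}

```text
time_s: 12.95
ee_pos: [596.2, -90.8, 132.8]
ee_rot: [0.001, 0.238, 0.971, -0.001]
contact_force: [-1.7, -2.9, 5.5]
opening: 0.126
gripper_force: 59.3
```

>>> {"method": "arm_command", "body": {"targets": [8, 0, 0, 0, 0, 0, -4, 8, 0, 0, 0, 0, 0, -8, 8, 0, 0, 0, 0, 0, -12, 8, 0, 0, 0, 0, 0, -15, 8, 0, 0, 0, 0, 0, -18]}}

```text
time_s: 13.45
ee_pos: [596.3, -90.7, 132.8]
ee_rot: [0.001, 0.387, 0.922, -0.0]
contact_force: [-1.4, -1.7, 5.7]
opening: 0.128
gripper_force: 59.3
```

>>> {"method": "arm_command", "body": {"targets": [8, 0, 0, 0, 0, 0, -1.5, 8, 0, 0, 0, 0, 0, -2.8, 8, 0, 0, 0, 0, 0, -2.8, 8, 0, 0, 0, 0, 0, -2.8, 8, 0, 0, 0, 0, 0, -2.8]}}

```text
time_s: 13.95
ee_pos: [596.3, -90.6, 132.8]
ee_rot: [0.001, 0.409, 0.913, -0.0]
contact_force: [-1.3, -1.5, 5.3]
opening: 0.126
gripper_force: 59.2
```

```bash
python3 st.py
```

```text
13.95 [596.3 -90.6 132.8] yaw 41.76 F [-1.3 -1.5  5.3] M [-0.438  0.398  0.256] op 0.126 gf 59.2 q6 0.692 [1.   0.21]
```

Two more zone-holding steps here, nudging closer to the stop, then back counter-clockwise.

>>> {"method": "arm_command", "body": {"targets": [8, 0, 0, 0, 0, 0, -0.8, 8, 0, 0, 0, 0, 0, -0.8, 8, 0, 0, 0, 0, 0, -0.8, 8, 0, 0, 0, 0, 0, -0.8, 8, 0, 0, 0, 0, 0, -0.8]}}

```text
time_s: 14.45
ee_pos: [596.3, -90.7, 132.8]
ee_rot: [0.001, 0.415, 0.91, -0.0]
contact_force: [-1.9, -1.6, 4.5]
opening: 0.126
gripper_force: 59.3
```

```bash
python3 st.py
```

```text
14.45 [596.3 -90.7 132.8] yaw 40.97 F [-1.9 -1.6  4.5] M [-0.37   0.453  0.232] op 0.126 gf 59.3 q6 0.705 [0.97 0.27]
```

>>> {"method": "arm_command", "body": {"targets": [8, 0, 0, 0, 0, 0, 4, 8, 0, 0, 0, 0, 0, 8, 8, 0, 0, 0, 0, 0, 12, 8, 0, 0, 0, 0, 0, 16, 8, 0, 0, 0, 0, 0, 20]}}

```text
time_s: 14.95
ee_pos: [596.2, -90.7, 132.8]
ee_rot: [0.001, 0.25, 0.968, -0.001]
contact_force: [-2.5, -2.3, 5.0]
opening: 0.124
gripper_force: 59.3
```

>>> {"method": "arm_command", "body": {"targets": [8, 0, 0, 0, 0, 0, 4, 8, 0, 0, 0, 0, 0, 8, 8, 0, 0, 0, 0, 0, 12, 8, 0, 0, 0, 0, 0, 15, 8, 0, 0, 0, 0, 0, 18]}}

```text
time_s: 15.45
ee_pos: [596.2, -90.9, 132.8]
ee_rot: [0.001, 0.096, 0.995, -0.001]
contact_force: [-1.7, -1.8, 6.9]
opening: 0.128
gripper_force: 59.3
```

>>> {"method": "arm_command", "body": {"targets": [8, 0, 0, 0, 0, 0, 1.5, 8, 0, 0, 0, 0, 0, 2.6, 8, 0, 0, 0, 0, 0, 2.6, 8, 0, 0, 0, 0, 0, 2.6, 8, 0, 0, 0, 0, 0, 2.6]}}

```text
time_s: 15.95
ee_pos: [596.2, -91.0, 132.8]
ee_rot: [0.001, 0.074, 0.997, -0.001]
contact_force: [-2.1, -2.8, 5.4]
opening: 0.128
gripper_force: 59.3
```

```bash
python3 st.py
```

```text
15.95 [596.2 -91.  132.8] yaw 81.51 F [-2.1 -2.8  5.4] M [-0.536  0.527 -0.1  ] op 0.128 gf 59.3 q6 -0.002 [ 1.85 -0.13]
```

>>> {"method": "arm_command", "body": {"targets": [8, 0, 0, 0, 0, 0, 0.8, 8, 0, 0, 0, 0, 0, 0.8, 8, 0, 0, 0, 0, 0, 0.8, 8, 0, 0, 0, 0, 0, 0.8]}}

```text
time_s: 16.35
ee_pos: [596.1, -91.0, 132.8]
ee_rot: [0.0, 0.067, 0.998, -0.001]
contact_force: [-2.3, -2.3, 6.5]
opening: 0.129
gripper_force: 59.3
```

```bash
python3 st.py
```

```text
16.35 [596.1 -91.  132.8] yaw 82.31 F [-2.3 -2.3  6.5] M [-0.589  0.462 -0.122] op 0.129 gf 59.3 q6 -0.016 [ 1.87 -0.13]
```

>>> {"method": "arm_command", "body": {"targets": [8, 0, 0, 0, 0, 0, 0.8, 8, 0, 0, 0, 0, 0, 0.8, 8, 0, 0, 0, 0, 0, 0.8]}}

```text
time_s: 16.65
ee_pos: [596.1, -91.0, 132.8]
ee_rot: [0.0, 0.06, 0.998, -0.001]
contact_force: [-2.2, -2.9, 5.7]
opening: 0.125
gripper_force: 59.3
```

```bash
python3 st.py
```

```text
16.65 [596.1 -91.  132.8] yaw 83.11 F [-2.2 -2.9  5.7] M [-0.539  0.49  -0.165] op 0.125 gf 59.3 q6 -0.03 [ 1.88 -0.13]
```

>>> {"method": "arm_command", "body": {"targets": [8, 0, 0, 0, 0, 0, 0.7, 8, 0, 0, 0, 0, 0, 1.4, 8, 0, 0, 0, 0, 0, 1.4]}}

```text
time_s: 16.95
ee_pos: [596.1, -91.0, 132.8]
ee_rot: [0.0, 0.048, 0.999, -0.001]
contact_force: [-3.5, -3.1, 6.5]
opening: 0.126
gripper_force: 59.3
```

```bash
python3 st.py
```

```text
16.95 [596.1 -91.  132.8] yaw 84.52 F [-3.5 -3.1  6.5] M [-0.575  0.479 -0.124] op 0.126 gf 59.3 q6 -0.055 [ 1.91 -0.2 ]
```

>>> {"method": "arm_command", "body": {"targets": [8, 0, 0, 0, 0, 0, 1.5, 8, 0, 0, 0, 0, 0, 3, 8, 0, 0, 0, 0, 0, 3]}}

```text
time_s: 17.25
ee_pos: [596.1, -91.0, 132.8]
ee_rot: [0.0, 0.021, 1.0, -0.001]
contact_force: [-2.1, -2.1, 4.9]
opening: 0.126
gripper_force: 59.3
```

```bash
python3 st.py
```

```text
17.25 [596.1 -91.  132.8] yaw 87.54 F [-2.1 -2.1  4.9] M [-0.598  0.514 -0.158] op 0.126 gf 59.3 q6 -0.108 [ 1.95 -0.26]
```

It is free, so I turn on to about 1.28 rad, then release and rise.

>>> {"method": "arm_command", "body": {"targets": [8, 0, 0, 0, 0, 0, 5, 8, 0, 0, 0, 0, 0, 10, 8, 0, 0, 0, 0, 0, 15, 8, 0, 0, 0, 0, 0, 20, 8, 0, 0, 0, 0, 0, 25]}}

```text
time_s: 17.75
ee_pos: [596.2, -91.3, 132.8]
ee_rot: [0.0, -0.197, 0.98, -0.001]
contact_force: [-2.3, -3.2, 6.0]
opening: 0.129
gripper_force: 59.3
```

>>> {"method": "arm_command", "body": {"targets": [8, 0, 0, 0, 0, 0, 5, 8, 0, 0, 0, 0, 0, 10, 8, 0, 0, 0, 0, 0, 15, 8, 0, 0, 0, 0, 0, 20, 8, 0, 0, 0, 0, 0, 24]}}

```text
time_s: 18.25
ee_pos: [596.3, -91.5, 132.9]
ee_rot: [-0.0, -0.396, 0.918, -0.002]
contact_force: [-2.1, -4.7, 5.3]
opening: 0.127
gripper_force: 59.2
```

>>> {"method": "arm_command", "body": {"targets": [8, 0, 0, 0, 0, 0, 2, 8, 0, 0, 0, 0, 0, 4, 8, 0, 0, 0, 0, 0, 4, 8, 0, 0, 0, 0, 0, 4, 8, 0, 0, 0, 0, 0, 4]}}

```text
time_s: 18.75
ee_pos: [596.3, -91.5, 132.8]
ee_rot: [-0.0, -0.427, 0.904, -0.002]
contact_force: [-1.5, -4.1, 5.7]
opening: 0.128
gripper_force: 59.2
```

```bash
python3 st.py
```

```text
18.75 [596.3 -91.5 132.8] yaw 140.5 F [-1.5 -4.1  5.7] M [-0.941  0.432 -0.016] op 0.128 gf 59.2 q6 -1.032 [ 2.78 -0.08]
```

>>> {"method": "arm_command", "body": {"targets": [20, 0, 0, 0, 0, 0, 0, 40, 0, 0, 0, 0, 0, 0, 40, 0, 0, 0, 0, 0, 0, 40, 0, 0, 10, 0, 0, 0, 40, 0, 0, 40, 0, 0, 0]}}

```text
time_s: 19.25
ee_pos: [593.8, -89.4, 169.7]
ee_rot: [-0.002, -0.427, 0.904, 0.002]
contact_force: [0.1, 0.1, -0.0]
opening: 0.471
gripper_force: 0.0
```

>>> {"method": "arm_command", "body": {"targets": [50, 0, 30, 30, 0, 0, -8, 50, 10, 70, 50, 0, 0, -16, 50, 10, 110, 50, 0, 0, -24, 50, 0, 150, 50, 0, 0, -32, 50, -20, 190, 50, 0, 0, -40]}}

```text
time_s: 19.75
ee_pos: [576.7, 101.8, 222.5]
ee_rot: [0.001, -0.089, 0.996, 0.0]
contact_force: [0.0, 1.0, -0.9]
opening: 0.586
gripper_force: 0.0
```

```bash
python3 - <<'E'
from h import *
import cv2
a=arm.capture("top")[180:260,290:390];b=arm.capture("scene")[170:300,240:350]
cv2.imwrite("pics/c4.png",np.hstack([cv2.resize(a,(450,360),interpolation=2),cv2.resize(b,(305,360),interpolation=2)]))
E
python3 st.py
```

```text
19.85 [574.  104.5 222.5] yaw 100.72 F [-0.8 -0.2  0.1] M [-0.046 -0.001 -0.012] op 0.588 gf 0.0 q6 -0.008 [1.75 1.36]
```

View pics/c4.png

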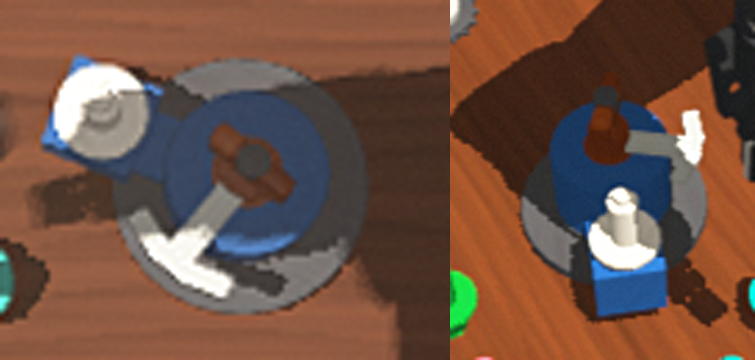

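The keeper has swung well clear (top crop (185,265)). The hub is still in its socket at crop (100,110), and the stand has not turned. Now I go for the hub.

>>> {"method": "arm_command", "body": {"targets": [50, 10, -20, 0, 0, 0, 8, 50, 20, -45, 0, 0, 0, 16, 50, 30, -70, 0, 0, 0, 24, 50, 45, -95, 0, 0, 0, 32, 50, 54, -109.7, 0, 0, 0, 40]}}

```text
time_s: 20.35
ee_pos: [631.0, -12.1, 222.3]
ee_rot: [0.0, -0.43, 0.903, -0.0]
contact_force: [0.6, 1.4, -0.5]
opening: 0.58
gripper_force: 0.0
```

>>> {"method": "arm_command", "body": {"targets": [50, 0, 0, 0, 0, 0, 8, 50, 0, 0, 0, 0, 0, 16, 50, 0, 0, 0, 0, 0, 16, 50, 0, 0, -25, 0, 0, 16, 50, 0, 0, -45, 0, 0, 16]}}

```text
time_s: 20.85
ee_pos: [630.5, -10.0, 176.8]
ee_rot: [0.001, -0.547, 0.837, -0.0]
contact_force: [-0.6, 0.4, -0.1]
opening: 0.583
gripper_force: 0.0
```

>>> {"method": "arm_command", "body": {"targets": [50, 0, 0, -20, 0, 0, 0, 50, 0, 0, -40, 0, 0, 0, 50, 0, 0, -59, 0, 0, 0, 50, 0, 0, -59, 0, 0, 0, 50, 0, 0, -59, 0, 0, 0]}}

```text
time_s: 21.35
ee_pos: [629.9, -9.8, 118.1]
ee_rot: [-0.0, -0.548, 0.836, 0.0]
contact_force: [-0.1, 0.4, 0.2]
opening: 0.586
gripper_force: 0.0
```

```bash
python3 - <<'E'
from h import *
import cv2
b=arm.capture("scene")[170:300,230:360]
cv2.imwrite("pics/c5.png",cv2.resize(b,(600,600),interpolation=2))
E
python3 st.py
```

```text
21.4 [630.6  -9.8 118.8] yaw 156.5 F [-0.1  1.  -0.6] M [-0.015 -0.063 -0.005] op 0.585 gf 0.0 q6 -1.176 [-0.01  0.01]
```

View pics/c5.png

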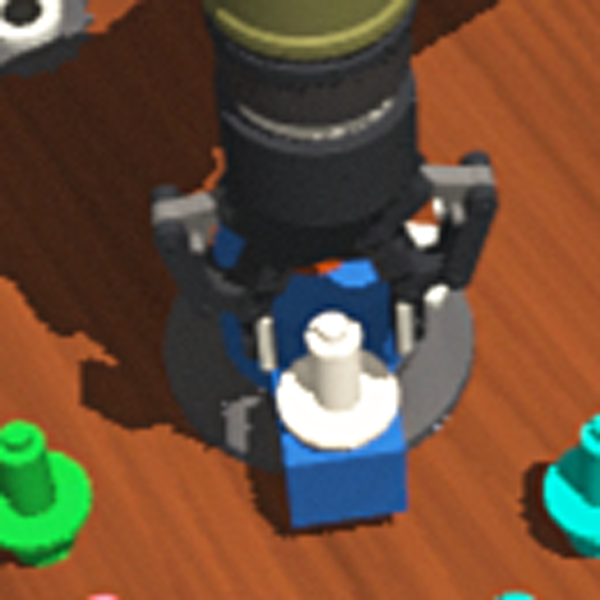

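The pads stand on either side of the aluminium spindle (crop (265,345) and (403,330), spindle at (335,360)). I close and watch the force.

>>> {"method": "arm_command", "body": {"targets": [35, 0, 0, 0, 0, 0, 0, 25, 0, 0, 0, 0, 0, 0, 15, 0, 0, 0, 0, 0, 0, 15, 0, 0, 0, 0, 0, 0, 15, 0, 0, 0, 0, 0, 0]}}

```text
time_s: 21.9
ee_pos: [630.7, -9.7, 119.0]
ee_rot: [0.001, -0.549, 0.836, -0.001]
contact_force: [-1.2, 0.5, 5.8]
opening: 0.213
gripper_force: 58.5
```

```bash
python3 st.py
```

```text
21.9 [630.7  -9.7 119. ] yaw 156.56 F [-1.2  0.5  5.8] M [ 0.104  0.251 -0.017] op 0.213 gf 58.5 q6 -1.177 [-0.15 -0.  ]
```

>>> {"method": "arm_command", "body": {"targets": [15, 0, 0, 5, 0, 0, 0, 15, 0, 0, 15, 0, 0, 0, 15, 0, 0, 27, 0, 0, 0, 15, 0, 0, 40, 0, 0, 0, 15, 0, 0, 55, 0, 0, 0]}}

```text
time_s: 22.4
ee_pos: [630.0, -9.7, 173.9]
ee_rot: [0.0, -0.549, 0.836, -0.0]
contact_force: [0.6, 0.5, -2.4]
opening: 0.212
gripper_force: 58.7
```

```bash
python3 st.py
```

```text
22.4 [630.   -9.7 173.9] yaw 156.56 F [ 0.6  0.5 -2.4] M [ 0.02  -0.038  0.044] op 0.212 gf 58.7 q6 -1.177 [0. 0.]
```

>>> {"method": "arm_command", "body": {"targets": [15, 0, 0, 25, 0, 0, 0, 15, -10, 20, 45, 0, 0, 0, 15, -25, 50, 45, 0, 0, 0, 15, -42, 88, 45, 0, 0, 0, 15, -60, 125, 45, 0, 0, 0]}}

```text
time_s: 22.9
ee_pos: [569.8, 116.3, 219.1]
ee_rot: [0.001, -0.548, 0.836, -0.0]
contact_force: [0.0, 0.2, -3.0]
opening: 0.211
gripper_force: 59.0
```

>>> {"method": "arm_command", "body": {"targets": [15, -17, 35, 0, 0, 0, 0, 15, -34, 70, 0, 0, 0, 0, 15, -50, 100, 0, 0, 0, 0, 15, -62, 125, 0, 0, 0, 0, 15, -67, 135, 0, 0, 0, 0]}}

```text
time_s: 23.4
ee_pos: [502.0, 252.6, 218.9]
ee_rot: [0.001, -0.55, 0.835, 0.0]
contact_force: [-0.2, -0.4, -2.6]
opening: 0.21
gripper_force: 59.0
```

```bash
python3 - <<'E'
from h import *
import cv2
b=arm.capture("scene")[120:430,230:560]
cv2.imwrite("pics/c6.png",cv2.resize(b,(638,600),interpolation=2))
E
python3 st.py
```

```text
23.45 [501.8 253.  218.7] yaw 156.74 F [-0.   2.5 -2.5] M [ 0.161  0.057 -0.049] op 0.214 gf 59.0 q6 -0.699 [-1.41  0.07]
```

View pics/c6.png

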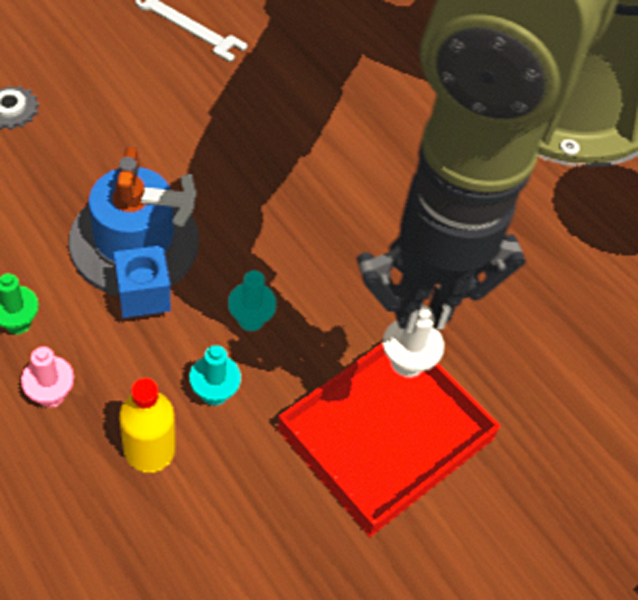

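The hub hangs upright in the gripper (crop (413,345)) above the tray, whose centre is at crop (388,428). The socket is empty, and the keeper and other things are as before. Lowering.

>>> {"method": "arm_command", "body": {"targets": [15, 0, 0, -25, 0, 0, 0, 15, 0, 0, -55, 0, 0, 0, 15, 0, 0, -85, 0, 0, 0, 15, 0, 0, -110, 0, 0, 0, 15, 0, 0, -125, 0, 0, 0]}}

```text
time_s: 23.95
ee_pos: [502.6, 248.6, 91.0]
ee_rot: [-0.001, -0.548, 0.836, -0.0]
contact_force: [-0.4, -1.2, -2.6]
opening: 0.213
gripper_force: 59.0
```

>>> {"method": "arm_command", "body": {"targets": [15, 0, 0, -8, 0, 0, 0, 15, 0, 0, -15, 0, 0, 0, 15, 0, 0, -18, 0, 0, 0, 15, 0, 0, -18, 0, 0, 0]}}

```text
time_s: 24.35
ee_pos: [503.4, 250.2, 75.0]
ee_rot: [0.0, -0.549, 0.836, -0.0]
contact_force: [0.2, 0.3, -2.7]
opening: 0.219
gripper_force: 59.0
```

```bash
python3 st.py
```

```text
24.35 [503.4 250.2  75. ] yaw 156.55 F [ 0.2  0.3 -2.7] M [-0.006 -0.012  0.004] op 0.219 gf 59.0 q6 -0.7 [-0.09 -0.  ]
```

Lower by 1 mm steps until the force shows contact.

>>> {"method": "arm_command", "body": {"targets": [15, 0, 0, -1, 0, 0, 0, 15, 0, 0, -1.5, 0, 0, 0, 15, 0, 0, -1.5, 0, 0, 0]}}

```text
time_s: 24.65
ee_pos: [503.2, 250.5, 73.6]
ee_rot: [0.0, -0.549, 0.836, -0.0]
contact_force: [0.4, -0.5, -2.8]
opening: 0.208
gripper_force: 59.0
```

>>> {"method": "arm_command", "body": {"targets": [15, 0, 0, -0.7, 0, 0, 0, 15, 0, 0, -0.7, 0, 0, 0]}}

```text
time_s: 24.85
ee_pos: [503.3, 250.7, 73.1]
ee_rot: [0.001, -0.549, 0.836, 0.0]
contact_force: [0.3, -0.2, 2.4]
opening: 0.214
gripper_force: 59.7
```

```bash
python3 st.py
```

```text
24.85 [503.3 250.7  73.1] yaw 156.58 F [ 0.3 -0.2  2.4] M [-0.04   0.256  0.051] op 0.214 gf 59.7 q6 -0.7 [-0.29 -0.  ]
```

Contact on the floor. I open slowly, then rise.

>>> {"method": "arm_command", "body": {"targets": [20, 0, 0, 0, 0, 0, 0, 26, 0, 0, 0, 0, 0, 0, 34, 0, 0, 0, 0, 0, 0, 44, 0, 0, 0, 0, 0, 0, 50, 0, 0, 0, 0, 0, 0]}}

```text
time_s: 25.35
ee_pos: [503.0, 250.3, 72.5]
ee_rot: [-0.0, -0.549, 0.836, -0.0]
contact_force: [0.1, -0.6, -0.1]
opening: 0.588
gripper_force: 0.0
```

>>> {"method": "arm_command", "body": {"targets": [50, 0, 0, 15, 0, 0, 0, 50, 0, 0, 40, 0, 0, 0, 50, 0, 0, 70, 0, 0, 0, 50, -20, 0, 110, 0, 0, 0, 50, -50, 0, 140, 0, 0, 0]}}

```text
time_s: 25.85
ee_pos: [454.0, 250.6, 214.5]
ee_rot: [0.001, -0.548, 0.836, -0.0]
contact_force: [0.7, 0.5, 0.4]
opening: 0.587
gripper_force: 0.0
```

>>> {"method": "arm_command", "body": {"targets": [50, -30, 40, 0, 0, 0, 0, 50, -50, 85, 0, 0, 0, 0, 50, -65, 130, 0, 0, 0, 0, 50, -65, 130, 0, 0, 0, 0]}}

```text
time_s: 26.25
ee_pos: [386.2, 385.0, 212.7]
ee_rot: [0.001, -0.551, 0.834, 0.001]
contact_force: [0.6, -0.2, 0.3]
opening: 0.586
gripper_force: 0.0
```

```bash
python3 - <<'E'
from h import *
import cv2
a=arm.capture("top")[140:310,150:390];b=arm.capture("scene")[170:420,230:500]
cv2.imwrite("pics/c7.png",np.hstack([cv2.resize(a,(480,340),interpolation=2),cv2.resize(b,(320,340),interpolation=2)]))
E
python3 st.py
```

```text
26.35 [387.4 381.  212.2] yaw 156.71 F [ 0.5 -0.6  0.4] M [-0.031 -0.028 -0.038] op 0.589 gf 0.0 q6 -0.387 [1.48 0.04]
```

View pics/c7.png

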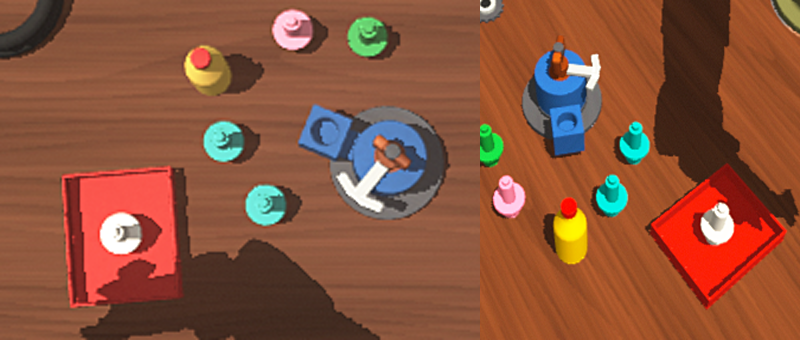

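The hub stands upright in the middle of the tray (top crop (121,233)), the keeper is clear, and the other things are where they were. Handing in.

```bash
python3 -c "
from plant import arm
print(arm.hand_in())"
```

```text
the job is handed in; nothing more can be done
None
```

I handed the job in at about 26 s of the 72 s allowed; no verdict came back, but the last pictures show the knob freed and turned counter-clockwise with the keeper clear (about 1.28 rad by tool angle), the stand not visibly turned, the hub upright near the middle of the tray floor, and the bottle in place (spanner and sprocket were last checked just before lowering).

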